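Put the hammer away behind the gate of its keeper

ROBOT

A 6-joint arm with a two-finger parallel gripper is mounted at the origin on a cart in front of the work surface, level with it; the furniture and walls round the work are solid. World frame = base frame: x ahead of the robot, y to its left, z up, the work surface at z = 0. Lengths are in m, angles in rad, forces in N, time in s.
With the tool pointing down it reaches from about 0.225 to 0.875 m from the base axis. Payload 3.4 kg.
Tool frame: the origin (TCP) lies midway between the tips of the shut fingers; the grasp point (between the pads) lies behind it (manip.grip_point_offset is the z of the grasp point in the tool frame, in m); z points along the fingers, x is the direction in which the jaws open and shut, and the axes are right-handed (so a half turn about z gives the same grasp; the last joint's range is limited). The gripper opens to 85 mm and grips with 20 to 120 N. Pads are 22 mm wide; open, the fingers measure 114 mm over their backs; the gripper's body (76 mm by 85 mm) begins 54 mm behind the grasp point. The pads swing forward as they close: fully open they stand 13 mm farther back than shut.
Start: joints at [1.107, 0.276, 1.505, -0, 1.361, -0.121], TCP at [0.193, 0.542, 0.231] pointing down, gripper open.
Joint ranges: [-2.89, 2.89], [-0.75, 2.08], [0.22, 2.7], [-1.18, 4.32], [0.11, 2.71], [-2.7, 2.7]. Speed limits (rad/s): [2.57, 2.57, 3.14, 3.14, 3.14, 3.14].

INTERFACE

Orientations are given as a unit quaternion [w, x, y, z].
In Python, from rig import manip, eyes, recognise, regions_of, mark_of gives the robot as it stands.
- The arm moves only by the shell command python3 -m inch 'ROWS' [FORCE]. ROWS is JSON, a list of rows, each a list of 5 numbers: the gripper command: -1 is shut, 1 is fully open, values between are in proportion, then the shift along the tool's x, y, z in mm, then the turn about the tool's z in degrees. A call has 1 to 20 rows; each row shifts and turns the pose as measured when the row begins, along the tool's axes as they then stand; what a row does not reach is not made up. A row lasts 1/12 s, in which the tool goes at most 41.7 mm and 7.16 degrees, less where a joint would pass 70% of its speed; a pose out of reach is approached as far as the arm can. A call with a gripper value outside its range is refused whole. The fingers move at their own pace and stop on an object; FORCE is the grip in N (left out, the last holds). Time passes only in rows, so rows that do not move let the fingers close. It gives the time, the measured TCP pose, the force and the opening at its end, in the units of the state.
- manip.get_state(): the state, without advancing time (a new reading comes with each control period).
- eyes.get_image(name): name is "side" or "top" or "wrist"; returns a dict with "frame" (400x640x3 uint8, red, green, blue), "K" (3x3 intrinsics, pixels), "rvec" (rotation vector, rad) and "tvec" (3), from world to camera coordinates, as OpenCV has them; the wrist camera has in their place "mount" (4x4, takes a point from camera to tool coordinates, whose origin is the TCP and whose axes are the tool frame's). Camera axes: x right, y down, z forward; pixel columns grow to the right and rows downward; lengths in m; the calibration is good to about 2 mm. A picture is of the moment at which its call begins: read the wrist's pose just before it. There is no depth.
- manip.sign_off(): hands the job in, once; it reports no verdict.
Trained networks look in a picture, given as the dict that the camera call returned (one of the last four; its "shot" number tells which), for a name from the list of things; names that differ only in an ending like _2 or _b are one class to them, and where a whole thing is asked for, a point or a joint stands for the part that bears it (a point fixed in the world has none). Each returns a list of dicts, best first, with "confidence" (0 to 1); they miss things now and then, are a little off and sometimes report something else, mostly with a low value. They report only what shows in the picture. A call takes as long as a camera call. They do not tell look-alikes from the thing itself.
- recognise(picture, target): "bbox" ([left, top, width, height] in pixels, round what is visible of it).
- regions_of(picture, target): "mask" (400x640 bool, what is visible of it) and "bbox" ([left, top, width, height] in pixels, round what is visible of it).
- mark_of(picture, target): "point" ([row, column] in pixels: a listed point, or the origin of a listed thing).
The state is a dict: "clock": time; "qpos": joint angles; "qd": joint speeds; "effort": joint torques, N m; "position": TCP position; "ee_rot": TCP orientation; "contact_force": force on the tool from outside, world axes, zero at the start; "moment": the same for the moment, N m; "width": finger opening in m.
Only numpy, scipy, OpenCV 4.12 (cv2) and the standard library are available. Lean on these libraries where they do the work, as an engineer would, in place of code of your own. Each camera call takes 0.05 s, during which the arm holds its last target.

TASK

Put the small nylon-faced hammer away in the aluminium keeper that is screwed to the bench: slide it head first along the bench top into the keeper's mouth so that its own head lifts the swinging gate, and push on until the gate drops shut behind the head. Leave it lying flat with the handle sticking out through the gate's slot, and never touch the gate with the gripper.

Things in the scene. Friction and masses are not known exactly. Their poses are not given: they have to be found in the camera images.
- hammer_center (a point): Middle of the small hammer (wooden handle, steel and nylon head), 138 mm long, 0.12 kg, lying flat; this point is 8 mm above the bench. -y points along the handle to the head, +y to the butt (69 mm away), x across, z up. Handle: round, 15 mm diameter; grip it here or up to 30 mm toward the butt (balance point 20 mm toward the head). A wooden-handled screwdriver, 152 mm, lies elsewhere.
- hammer_head (a point): Centre of the hammer's head, 61 mm from hammer_center along the hammer's -y. The head is a round bar of 17 mm diameter, 62 mm long, across the handle (along the hammer's x); lying flat its centre is 8.5 mm above the bench. Where the hammer starts to the left, a fixed bench vice 95 mm high stands between it and the keeper: carry the hammer over it.
- keeper: Fixed aluminium bracket with no floor and open top, 42 mm high, 130 mm wide over its feet. Origin on the bench in the middle of the pocket; +x is the way the hammer goes in, y across, z up. Cheeks 80 mm apart inside (y -40 to +40 mm) begin at the mouth, x = -33 mm; inner face of the back plate at x = +24 mm. With the head against it, the head's centre is at x = +15 mm.
- gate_axle (a point): Middle of the gate's axle (8 mm thick rod across the mouth), at x = -22 mm in the keeper's frame, 34 mm above the bench. From it hang the gate's two tines, 4 mm thick, down to 10 mm above the bench, at 18 to 37 mm either side of the middle: a 36 mm wide slot between them takes the handle.
- gate (a joint): Angle of the steel gate: 0 hanging shut, growing as its tip swings inward and up (at most 1.45 rad). It swings freely (60 g), inward only, falls shut by its weight, and needs about 0.8 rad to let the head pass under it; it drops clear once the head's centre is past about x = +3 mm in the keeper; shut, it holds the head in.
Things that resemble listed ones, but are neither listed nor needed, are in the scene too. There is more than one size of the keeper; the one meant has the size given above.

How it is judged:
By the outcome, as a careful person would: the job done as asked, in the order asked, and still so for the second after the job is handed in, with the robot touching nothing.
It also fails if it takes over 46 s, if anything falls off the work surface, if the arm or the gripper's body presses on something with over 40 N, if the wrist force passes 120 N, or if a joint passes its speed limit or range.

## Working session

There is one attempt and no reset: what is moved stays moved. The work goes in short steps, Python scripts to look and compute and a shell command to move; the robot and the scene stay as the last step left them, time stands still between calls to the robot, and variables do not carry over. Pictures are saved under pics/ and viewed, and the job is handed in when it is done.

```bash
ls; mkdir -p pics
cat > h.py <<'E'
import numpy as np, cv2
from rig import manip, eyes, recognise, regions_of, mark_of
def save(p,n): cv2.imwrite('pics/'+n+'.png', p['frame'][:,:,::-1])
def crop(p,n,l,t,w,h,s=4): cv2.imwrite('pics/'+n+'.png', cv2.resize(np.ascontiguousarray(p['frame'][t:t+h,l:l+w,::-1]),None,fx=s,fy=s,interpolation=cv2.INTER_CUBIC))
def Rq(q):
    from scipy.spatial.transform import Rotation as R
    return R.from_quat([q[1],q[2],q[3],q[0]]).as_matrix()
def cam(p,st=None):
    if 'mount' in p:
        T=np.eye(4);T[:3,:3]=Rq(st['ee_rot']);T[:3,3]=st['position'];M=T@np.array(p['mount']);return M[:3,:3],M[:3,3]
    R,_=cv2.Rodrigues(np.array(p['rvec'],float));return R.T,-R.T@np.array(p['tvec'],float).ravel()
def onplane(p,rc,z,st=None):
    Rw,c=cam(p,st);d=Rw@np.linalg.inv(p['K'])@np.array([rc[1],rc[0],1.]);return c+d*(z-c[2])/d[2]
def proj(p,X,st=None):
    Rw,c=cam(p,st);v=p['K']@(Rw.T@(np.array(X)-c));return v[1]/v[2],v[0]/v[2]
E
python3 - <<'E'
from h import *
np.set_printoptions(precision=4,suppress=True)
st=manip.get_state();print({k:np.round(v,3) for k,v in st.items()},manip.grip_point_offset)
for n in ['top','side','wrist']:
    p=eyes.get_image(n);save(p,n+'0')
    if n!='wrist': print(n,cam(p)[1])
    for t,z in [('hammer_center',.008),('hammer_head',.0085),('keeper',0),('gate_axle',.034)]:
        for m in mark_of(p,t)[:4]: print(n,t,np.round(m['point'],1),round(m['confidence'],2),onplane(p,m['point'],z,st))
E
```

```text
pics
{'clock': np.float64(0.0), 'qpos': array([ 1.107,  0.277,  1.506,  0.   ,  1.361, -0.121]), 'qd': array([ 0.001,  0.001, -0.001, -0.001, -0.   , -0.   ]), 'effort': array([ -0.001, -41.678, -24.581,  -0.   ,   0.011,  -0.   ]), 'position': array([0.193, 0.541, 0.23 ]), 'ee_rot': array([ 0.   ,  0.817,  0.576, -0.001]), 'contact_force': array([-0.317, -0.813, -0.537]), 'moment': array([-0.007, -0.066,  0.011]), 'width': np.float64(0.085)} -0.0187
top [ 0.5131 -0.1235  0.9186]
top hammer_center [244.7 187.2] 0.71 [0.482  0.1811 0.008 ]
top hammer_head [219.6 188.3] 0.88 [0.5409 0.1779 0.0085]
top keeper [227.4 389.9] 0.86 [ 0.5095 -0.2986  0.    ]
top keeper [178.8 352.3] 0.64 [ 0.6282 -0.2131  0.    ]
top gate_axle [187.1 349. ] 0.81 [ 0.6049 -0.2016  0.034 ]
top gate_axle [237.4 392.6] 0.68 [ 0.4867 -0.2974  0.034 ]
side [0.4834 0.8634 0.6915]
side hammer_center [315.4 342.6] 0.8 [0.4809 0.1815 0.008 ]
side hammer_head [315.5 308.4] 0.91 [0.5475 0.1887 0.0085]
side keeper [192.1 342.1] 0.79 [ 0.5011 -0.3059  0.    ]
side keeper [210.5 293.7] 0.55 [ 0.6253 -0.1959  0.    ]
side gate_axle [201.9 305.3] 0.79 [ 0.5936 -0.1879  0.034 ]
side gate_axle [185.9 346.4] 0.55 [ 0.4898 -0.2832  0.034 ]
```

View pics/top0.png

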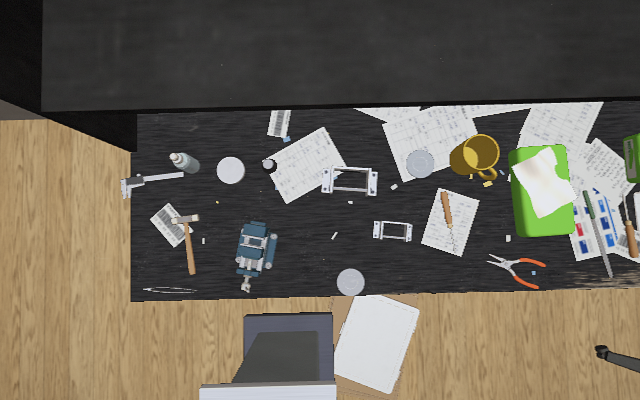

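View pics/side0.png

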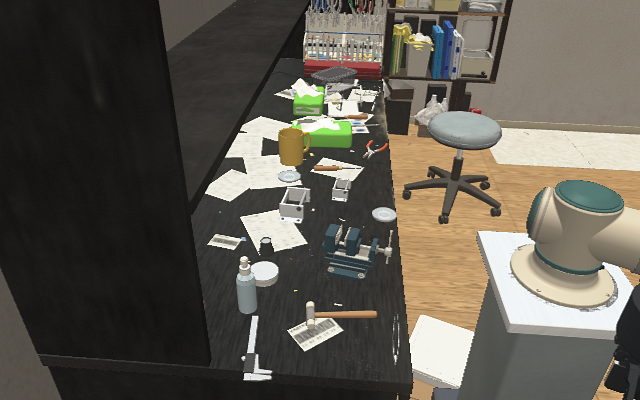

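Run:
```python
from h import *
np.set_printoptions(precision=4,suppress=True)
p=eyes.get_image('top');crop(p,'k_top',310,130,140,140,4)
p=eyes.get_image('top');crop(p,'h_top',130,180,120,120,4)
```

```text
(no output)
```

View pics/k_top.png

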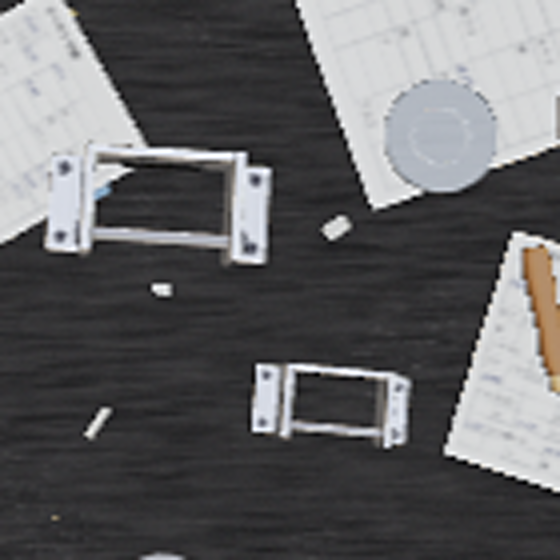

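View pics/h_top.png

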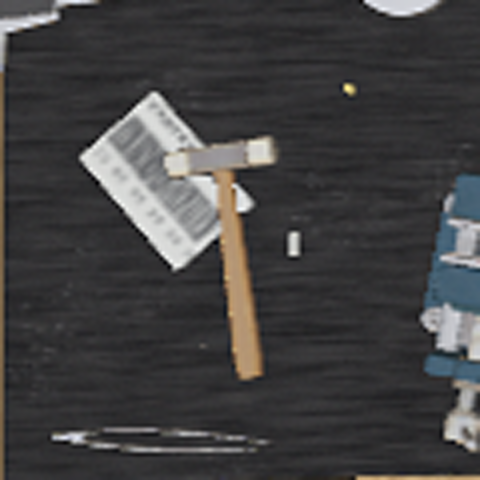

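The large frame at (350,180) and the small one at (393,231) are both candidates. The large one spans about 56 px ≈ 132 mm over its feet, which matches 130 mm; the small one is about 92 mm. So the large one is meant, with its axle on the robot side. The hammer runs from its head at (187,218) to its butt at (192,274), left of the vice at (255,250).

Run:
```python
from h import *
np.set_printoptions(precision=4,suppress=True)
st=manip.get_state()
p=eyes.get_image('top')
f=lambda x,y,l,t:(t+(y+.5)/4-.5,l+(x+.5)/4-.5)
# keeper foot corners from crop, foot top ~4mm
c=[onplane(p,f(x,y,310,130),.004) for x,y in [(51,155),(45,250),(272,170),(266,264)]]
print('corners',np.array(c)); a=(c[0]+c[1])/2;b=(c[2]+c[3])/2;print('width',np.linalg.norm(a-b),'mid',(a+b)/2)
d=(a-b);print('keeper yaw(x axis)',np.degrees(np.arctan2(-d[0],d[1])))
# axle
A=[onplane(p,f(x,y,310,130),.034) for x,y in [(91,234),(228,243)]];print('axle',A,np.degrees(np.arctan2(-(A[0]-A[1])[0],(A[0]-A[1])[1])))
for z,n,(x,y) in [(.042,'backL',(92,150)),(.042,'backR',(245,158))]: print(n,onplane(p,f(x,y,310,130),z))
for n in ['top','side']:
    q=eyes.get_image(n)
    r=regions_of(q,'hammer_center')[0]; m=r['mask'];ys,xs=np.nonzero(m)
    P=np.array([onplane(q,(y,x),.009)[:2] for y,x in zip(ys,xs)])
    h=[onplane(q,mark_of(q,t)[0]['point'],.008)[:2] for t in ('hammer_head','hammer_center')]
    u=(h[0]-h[1]);u/=np.linalg.norm(u);s=(P-h[1])@u
    k=(s<35);Q=P[k];mu=Q.mean(0);w=np.linalg.svd(Q-mu,full_matrices=False)[2][0];w*=np.sign(w@u)
    print(n,r['confidence'],'head/center',h,'handle yaw',np.degrees(np.arctan2(w[1],w[0])),'line pt',mu,'s range',((P-h[1])@w).min(),((P-h[1])@w).max())
R=Rq(st['ee_rot']);print(R)
```

```text
corners [[ 0.6547 -0.142   0.004 ]
 [ 0.5978 -0.1369  0.004 ]
 [ 0.642  -0.2737  0.004 ]
 [ 0.5858 -0.2681  0.004 ]]
width 0.13201130271935488 mid [ 0.6201 -0.2052  0.004 ]
keeper yaw(x axis) -5.349612740055425
axle [array([ 0.6036, -0.1632,  0.034 ]), array([ 0.5962, -0.2419,  0.034 ])] -5.348334560975117
backL [ 0.651  -0.1648  0.042 ]
backR [ 0.644  -0.2523  0.042 ]Traceback (most recent call last):
  File "<stdin>", line 17, in <module>
IndexError: list index out of range
```

Run:
```python
from h import *
np.set_printoptions(precision=4,suppress=True)
p=eyes.get_image('top')
f=lambda x,y,l,t:(t+(y+.5)/4-.5,l+(x+.5)/4-.5)
P={n:onplane(p,f(x,y,130,180),z) for n,x,y,z in [('butt',250,378,.008),('neck',226,172,.008),('mid',239,280,.008),('headL',165,163,.0085),('headR',276,150,.0085)]}
for k,v in P.items(): print(k,v)
d=P['neck']-P['butt'];print('yaw handle',np.degrees(np.arctan2(d[1],d[0])))
e=P['headL']-P['headR'];print('head len',np.linalg.norm(e),'yaw from head',np.degrees(np.arctan2(-e[0],e[1])))
```

```text
butt [0.413 0.17  0.008]
neck [0.5339 0.1832 0.008 ]
mid [0.4703 0.176  0.008 ]
headL [0.5402 0.219  0.0085]
headR [0.5461 0.1534 0.0085]
yaw handle 6.238787652328886
head len 0.06583146557291482 yaw from head 5.123502265445499
```

```bash
python3 -m inch '[[1,-21,32,0,0],[1,-21,32,0,0],[1,-21,32,0,0],[1,-21,32,0,0],[1,-21,32,0,0],[1,-21,32,0,0],[1,-21,32,0,0],[1,-21,32,0,0],[1,-21,32,0,0],[1,-21,32,0,0],[1,-21,32,0,0],[1,-20,28,0,0],[1,0,0,20,-6.4],[1,0,0,20,-6.4],[1,0,0,20,-6.4],[1,0,0,20,-6.4],[1,0,0,0,0],[1,0,0,0,0]]'
cat > g.py <<'E'
from h import *
np.set_printoptions(precision=4,suppress=True)
def go(X,Y,yaw,Z):
    st=manip.get_state();R=Rq(st['ee_rot']);p=st['position']
    cur=np.degrees(np.arctan2(R[1,0],R[0,0]));dt=(cur-yaw+90)%180-90
    print('clock',st['clock'],'pos',p,'xang',cur,'toolz',R[:,2],'F',st['contact_force'],'w',st['width'])
    print('shift mm (axes now)',1000*R.T@(np.array([X,Y,Z])-p),'turn',dt)
E
python3 - <<'E'
from g import *
go(.467,.178,96,.002)
st=manip.get_state();p=eyes.get_image('wrist');save(p,'w1')
for t,z in [('hammer_center',.008),('hammer_head',.0085)]:
    for m in mark_of(p,t)[:2]: print(t,np.round(m['point']),m['confidence'],onplane(p,m['point'],z,st))
E
```

```text
clock: 2.6
position: [0.4857, 0.1621, 0.1498]
ee_rot: [0.003, 0.662, 0.749, 0.007]
contact_force: [-0.1, -0.4, 1.1]
width: 0.085
clock 2.6 pos [0.4857 0.1621 0.1498] xang 97.06911063666338 toolz [ 0.0139  0.0055 -0.9999] F [-0.0933 -0.4212  1.068 ] w 0.08504019729461469
shift mm (axes now) [ 17.4676 -18.6973 147.6078] turn 1.0691106366633818
hammer_center [184. 327.] 0.86 [0.4796 0.1784 0.008 ]
hammer_head [236. 324.] 0.8 [0.5381 0.184  0.0085]
```

View pics/w1.png

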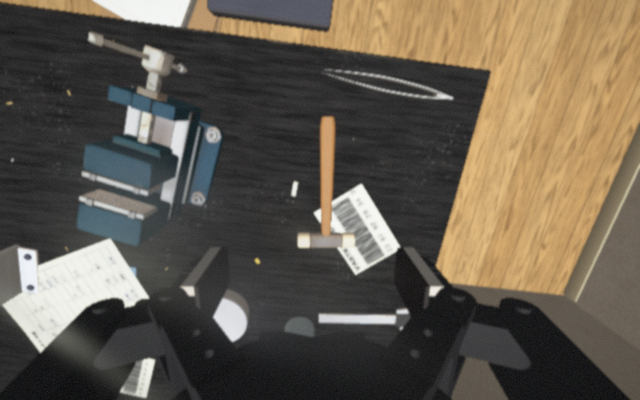

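The wrist view shows the hammer's head at (324,240) and its butt at (327,118), which agrees with the top camera to about 3 mm. I'm going down on the handle 15 mm toward the butt.

```bash
python3 -m inch '[[1,18,-20,0,1],[1,0,0,25,0],[1,0,0,25,0],[1,0,0,25,0],[1,0,0,25,0],[1,0,0,20,0],[1,0,0,0,0],[1,0,0,0,0]]'
python3 - <<'E'
from g import *
go(.466,.177,96,.003)
E
```

```text
clock: 3.42
position: [0.4779, 0.1847, 0.0402]
ee_rot: [0.013, 0.671, 0.741, 0.02]
contact_force: [0.5, 0.3, -0.8]
width: 0.0851
clock 3.4167 pos [0.4779 0.1847 0.0402] xang 95.6734630637069 toolz [ 0.046   0.0135 -0.9989] F [ 0.486   0.3387 -0.7573] w 0.08505751884474576
shift mm (axes now) [ -6.815  -14.3177  36.4783] turn -0.32653693629309544
```

```bash
python3 -m inch '[[1,-7,-13,0,0],[1,0,0,10,0],[1,0,0,10,0],[1,0,0,8,0],[1,0,0,4,0],[1,0,0,0,0]]'
python3 - <<'E'
from g import *
go(.466,.177,96,.003)
E
```

```text
clock: 3.92
position: [0.4751, 0.1793, 0.0149]
ee_rot: [0.018, 0.671, 0.74, 0.028]
contact_force: [-0.3, 0.3, -0.7]
width: 0.0856
clock 3.9167 pos [0.4751 0.1793 0.0149] xang 95.6043780275201 toolz [ 0.0637  0.0176 -0.9978] F [-0.3393  0.3246 -0.7023] w 0.0855852411771201
shift mm (axes now) [ -1.5151 -10.0231  11.2773] turn -0.3956219724799013
```

```bash
python3 -m inch '[[1,0,0,0,0],[1,0,0,0,0],[1,0,0,0,0]]'; python3 -m inch '[[1,0,-10,0,0]]'; python3 -m inch '[[1,0,0,0,0]]';python3 - <<'E'
from g import *
go(.466,.177,96,.003)
E
```

```text
clock: 4.17
position: [0.4763, 0.1797, 0.0156]
ee_rot: [0.018, 0.671, 0.74, 0.029]
contact_force: [0.8, -0.0, 1.0]
width: 0.0854
clock: 4.25
position: [0.469, 0.1792, 0.0156]
ee_rot: [0.019, 0.672, 0.74, 0.03]
contact_force: [0.9, -0.3, -0.1]
width: 0.0853
clock: 4.33
position: [0.4659, 0.1787, 0.0152]
ee_rot: [0.018, 0.672, 0.74, 0.029]
contact_force: [-0.4, -0.4, 0.6]
width: 0.0854
clock 4.3333 pos [0.4659 0.1787 0.0152] xang 95.59219029914033 toolz [ 0.0654  0.0181 -0.9977] F [-0.4483 -0.3927  0.6199] w 0.08544845491989715
shift mm (axes now) [-1.8853 -0.9005 12.1393] turn -0.40780970085967283
```

```bash
python3 -m inch '[[1,-1,0,5,0],[1,0,0,4,0],[1,0,0,3,0],[1,0,0,0,0]]';python3 - <<'E'
from g import *
go(.466,.177,96,.003)
st=manip.get_state();p=eyes.get_image('wrist');save(p,'w2')
E
```

```text
clock: 4.67
position: [0.4662, 0.1779, 0.0025]
ee_rot: [0.018, 0.671, 0.74, 0.029]
contact_force: [-0.1, -1.0, 0.8]
width: 0.0854
clock 4.6667 pos [0.4662 0.1779 0.0025] xang 95.60939208584489 toolz [ 0.0662  0.0182 -0.9976] F [-0.0553 -0.9761  0.7855] w 0.08537843635556021
shift mm (axes now) [-0.8385 -0.2278 -0.5341] turn -0.39060791415511176
```

View pics/w2.png

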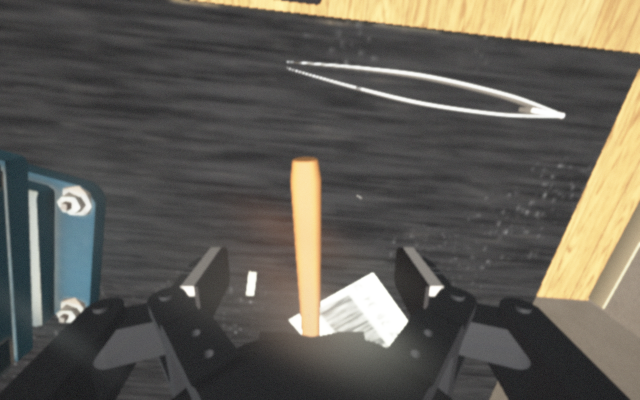

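The handle, at columns 295–320, lies between the open fingers (215 and 410). Closing.

```bash
python3 -m inch '[[-1,0,0,0,0],[-1,0,0,0,0],[-1,0,0,0,0],[-1,0,0,0,0],[-1,0,0,0,0],[-1,0,0,0,0],[-1,0,0,0,0],[-1,0,0,0,0]]' 70
python3 - <<'E'
from g import *
go(.466,.177,96,.003)
E
```

```text
clock: 5.38
position: [0.467, 0.178, 0.003]
ee_rot: [0.019, 0.671, 0.74, 0.029]
contact_force: [-0.3, 0.2, -0.4]
width: 0.0119
clock 5.3833 pos [0.467 0.178 0.003] xang 95.60575385459141 toolz [ 0.0671  0.0184 -0.9976] F [-0.305   0.1709 -0.3998] w 0.011930673540489756
shift mm (axes now) [-0.9023 -1.0668 -0.1198] turn -0.39424614540858727
```

```bash
python3 -m inch '[[-1,0,0,-10,0],[-1,0,0,-15,0],[-1,0,0,-15,0],[-1,0,0,0,0]]'
python3 - <<'E'
from g import *
go(.467,.178,96,.16)
p=eyes.get_image('side');crop(p,'s1',250,240,160,120,5)
st=manip.get_state();p=eyes.get_image('wrist');save(p,'w3')
E
```

```text
clock: 5.72
position: [0.4624, 0.1768, 0.0423]
ee_rot: [0.017, 0.672, 0.74, 0.027]
contact_force: [0.1, -0.2, -0.4]
width: 0.012
clock 5.7167 pos [0.4624 0.1768 0.0423] xang 95.59256356285029 toolz [ 0.0618  0.0173 -0.9979] F [ 0.0931 -0.2077 -0.4343] w 0.011970631924514627
shift mm (axes now) [   2.0554   12.1609 -117.1765] turn -0.40743643714971256
```

View pics/s1.png

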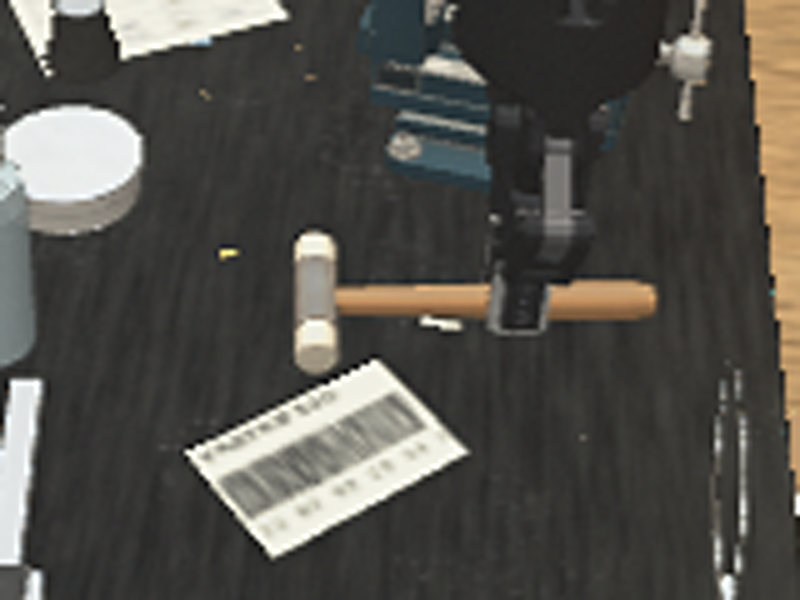

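View pics/w3.png

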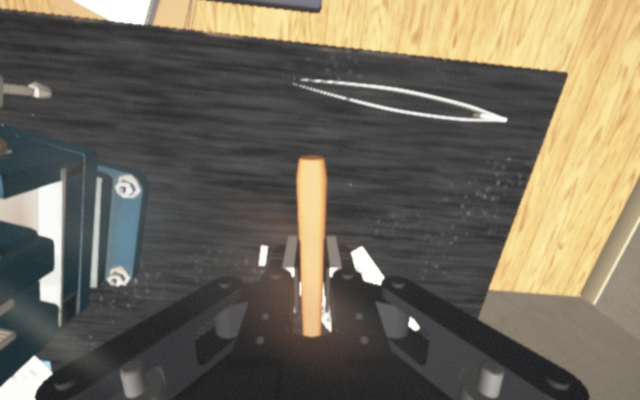

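The hammer is held firm and level: in the side crop its head is at (315,300), the grip at (520,300) and the butt at (655,300). That puts the head about 78 mm ahead of the grip. Now lifting it over the vice.

```bash
python3 -m inch '[[-1,0,0,-30,0],[-1,0,0,-30,0],[-1,0,0,-30,0],[-1,0,0,-30,0],[-1,0,0,-30,0],[-1,0,0,0,0]]'
python3 - <<'E'
from g import *
go(.474,-.191,84.65,.17)
E
```

```text
clock: 6.32
position: [0.4477, 0.1728, 0.1869]
ee_rot: [0.01, 0.672, 0.74, 0.018]
contact_force: [0.4, -0.1, -1.0]
width: 0.0122
clock 6.3167 pos [0.4477 0.1728 0.1869] xang 95.5541141886964 toolz [ 0.0393  0.0123 -0.9992] F [ 0.396  -0.1299 -1.0209] w 0.01219749191829512
shift mm (axes now) [-364.7606   -9.5733   13.5082] turn 10.904114188696397
```

```bash
python3 -m inch '[[-1,0,0,0,5.5],[-1,0,0,0,5.5],[-1,0,0,0,0],[-1,-35,5,0,0],[-1,-35,5,0,0],[-1,-35,5,0,0],[-1,-35,5,0,0],[-1,-35,5,0,0],[-1,-35,5,0,0],[-1,-35,5,0,0],[-1,-35,5,0,0],[-1,-35,5,0,0],[-1,-35,5,0,0],[-1,0,0,0,0],[-1,0,0,0,0]]'
python3 - <<'E'
from g import *
go(.474,-.191,84.65,.02)
for n in ['top','side']:
    p=eyes.get_image(n);save(p,n+'2')
E
```

```text
clock: 7.57
position: [0.4612, -0.1933, 0.1614]
ee_rot: [-0.002, 0.73, 0.683, 0.013]
contact_force: [-0.0, 0.2, -2.2]
width: 0.0124
clock 7.5667 pos [ 0.4612 -0.1933  0.1614] xang 86.22157271784931 toolz [ 0.0155  0.0207 -0.9997] F [-0.0481  0.1785 -2.2393] w 0.012384338230316285
shift mm (axes now) [  0.1152  10.5968 141.5615] turn 1.5715727178493069
```

View pics/top2.png

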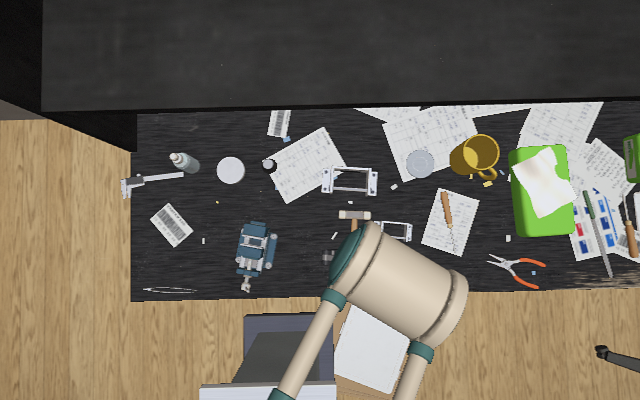

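View pics/side2.png

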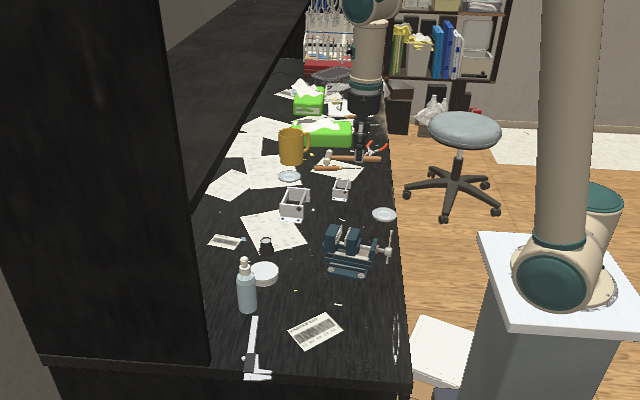

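```bash
python3 -m inch '[[-1,0,0,25,1.5],[-1,0,0,25,0],[-1,0,0,25,0],[-1,0,0,25,0],[-1,0,0,15,0],[-1,0,0,0,0],[-1,0,0,0,0]]'
python3 - <<'E'
from g import *
go(.474,-.191,84.65,.005)
E
```

```text
clock: 8.25
position: [0.4638, -0.1791, 0.0429]
ee_rot: [-0.003, 0.733, 0.68, 0.014]
contact_force: [-1.1, 0.1, -0.8]
width: 0.0121
clock 8.25 pos [ 0.4638 -0.1791  0.0429] xang 85.75584469533186 toolz [ 0.0168  0.0229 -0.9996] F [-1.133   0.0873 -0.8066] w 0.012061168205202453
shift mm (axes now) [-12.      10.4662  37.772 ] turn 1.1058446953318537
```

```bash
python3 -m inch '[[-1,-12,0,0,1.5],[-1,0,0,12,0],[-1,0,0,10,0],[-1,0,0,8,0],[-1,0,0,0,0]]'
python3 - <<'E'
from g import *
go(.474,-.191,84.65,.005)
p=eyes.get_image('top');crop(p,'t3',310,130,140,140,4)
p=eyes.get_image('side');crop(p,'s3',250,140,160,110,5)
st=manip.get_state();p=eyes.get_image('wrist');save(p,'w4')
E
```

```text
clock: 8.67
position: [0.468, -0.1929, 0.0173]
ee_rot: [0.003, 0.741, 0.671, 0.015]
contact_force: [0.2, -0.6, -1.5]
width: 0.0119
clock 8.6667 pos [ 0.468  -0.1929  0.0173] xang 84.33566743113312 toolz [ 0.0269  0.0161 -0.9995] F [ 0.228  -0.6323 -1.5216] w 0.011936274864594119
shift mm (axes now) [ 2.2644  5.5101 12.5304] turn -0.3143325688668881
```

View pics/t3.png

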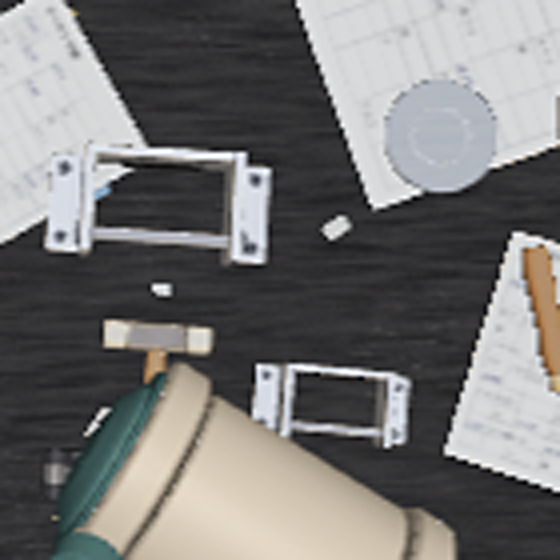

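View pics/s3.png

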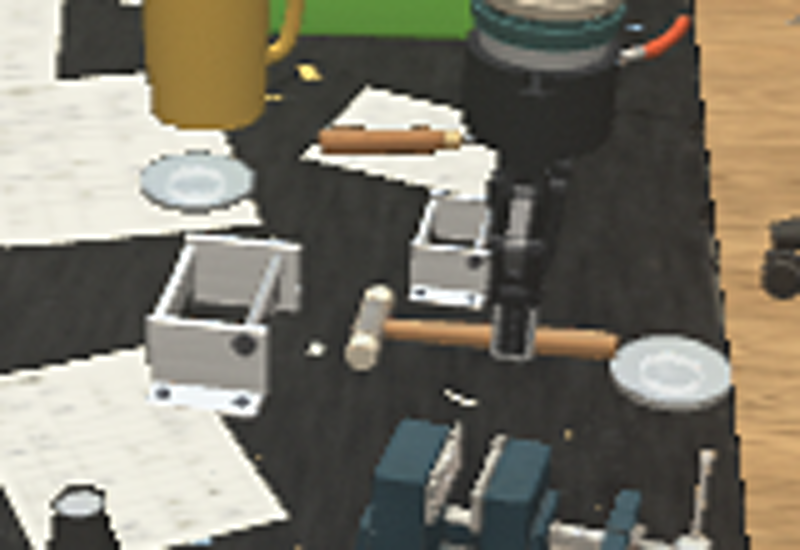

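View pics/w4.png

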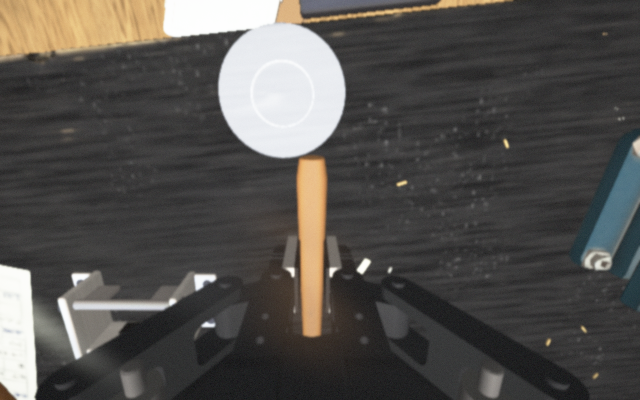

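Run:
```python
from g import *
p=eyes.get_image('top')
f=lambda x,y,l,t:(t+(y+.5)/4-.5,l+(x+.5)/4-.5)
a=onplane(p,f(104,334,310,130),.018);b=onplane(p,f(213,341,310,130),.018);m=(a+b)/2
O=np.array([.621,-.205]);t=np.radians(-5.35);ex=np.array([np.cos(t),np.sin(t)]);ey=np.array([-ex[1],ex[0]])
d=m[:2]-O;print('head',m,'len',np.linalg.norm(a-b),'keeper xy',d@ex,d@ey,'yaw',np.degrees(np.arctan2(-(a-b)[0],(a-b)[1])))
tc=manip.get_state()['position'][:2]-O;print('tcp',tc@ex,tc@ey)
```

```text
head [ 0.5434 -0.2015  0.018 ] len 0.06378388692524489 keeper xy -0.07758617178573887 -0.00373943859153481 yaw -5.245290832723335
tcp -0.1528564216239613 -0.0023466982597325644
```

The head is aligned with the keeper (yaw −5.2° against −5.35°) and sits 3–4 mm to the right, at keeper x = −78. A flat disc lies close to the butt, so I'll move 10 mm forward and 3 mm left before lowering.

```bash
python3 -m inch '[[-1,3,6,0,0],[-1,0,6,0,0],[-1,0,0,4,0],[-1,0,0,4,0],[-1,0,0,3,0],[-1,0,0,0,0]]'
cat > k.py <<'E'
from g import *
def k():
    O=np.array([.621,-.205]);t=np.radians(-5.35);ex=np.array([np.cos(t),np.sin(t)]);ey=np.array([-ex[1],ex[0]])
    st=manip.get_state();R=Rq(st['ee_rot']);tc=st['position'][:2]-O
    print('clk',st['clock'],'keeper tcp mm',1000*(tc@ex),1000*(tc@ey),'z',1000*st['position'][2],'xang',np.degrees(np.arctan2(R[1,0],R[0,0])),'tz',R[:,2],'F',st['contact_force'],'w',st['width'])
E
python3 -c "from k import *;k()"
```

```text
clock: 9.37
position: [0.4843, -0.1917, 0.0086]
ee_rot: [0.006, 0.741, 0.671, 0.016]
contact_force: [-0.2, 0.2, -1.9]
width: 0.0119
clk 9.3667 keeper tcp mm -137.37545832085183 0.5284696272321248 z 8.6478360980532 xang 84.37174453289099 tz [ 0.0324  0.013  -0.9994] F [-0.2483  0.2144 -1.8594] w 0.01192805597038926
```

```bash
python3 -m inch '[[-1,0,0,2,0],[-1,0,0,1,0],[-1,0,0,0,0]]';python3 -m inch '[[-1,0,0,2,0],[-1,0,0,0,0]]'
python3 -c "from k import *;k()
p=eyes.get_image('side');crop(p,'s4',250,140,160,110,5)"
```

```text
clock: 9.62
position: [0.4841, -0.1915, 0.0049]
ee_rot: [0.006, 0.741, 0.671, 0.016]
contact_force: [0.8, 1.3, 0.7]
width: 0.0116
clock: 9.78
position: [0.484, -0.1916, 0.0033]
ee_rot: [0.006, 0.741, 0.671, 0.016]
contact_force: [-2.0, 0.0, 3.6]
width: 0.012
clk 9.7833 keeper tcp mm -137.64252261930892 0.6164707257070915 z 3.3445907649867594 xang 84.36840464798813 tz [ 0.0319  0.0132 -0.9994] F [-1.9617  0.0028  3.5793] w 0.011967728824962132
```

View pics/s4.png

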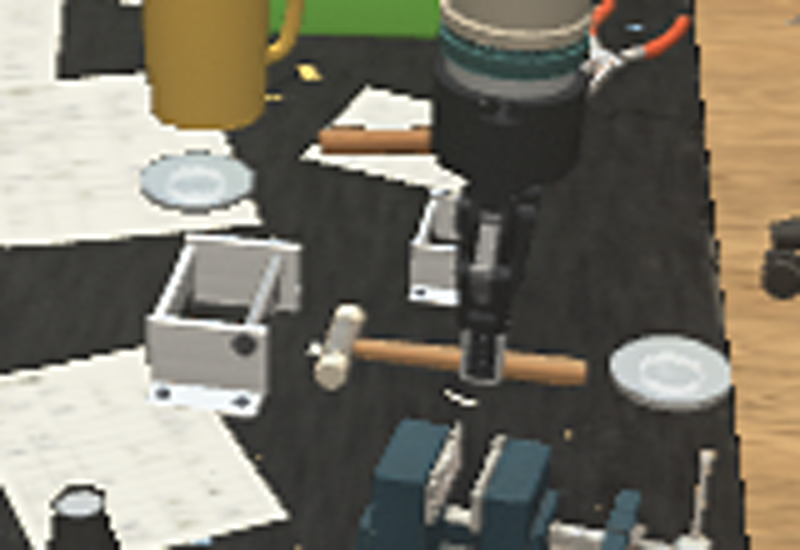

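```bash
python3 -m inch '[[-1,0,7,0,0],[-1,0,7,0,0],[-1,0,7,0,0],[-1,0,0,0,0]]'
python3 -c "from k import *;k()"
```

```text
clock: 10.17
position: [0.5059, -0.1936, 0.0048]
ee_rot: [0.005, 0.741, 0.671, 0.016]
contact_force: [1.3, -0.2, 1.0]
width: 0.0118
clk 10.1667 keeper tcp mm -115.70343485676116 0.5823195532660205 z 4.753932825788499 xang 84.34638984718843 tz [ 0.0308  0.0134 -0.9994] F [ 1.3072 -0.187   0.9548] w 0.011761465169124598
```

```bash
python3 -m inch '[[-1,0,7,1,0],[-1,0,7,0.5,0],[-1,0,7,0.5,0],[-1,0,0,0,0]]'
python3 -c "from k import *;k()
p=eyes.get_image('side');crop(p,'s5',250,140,160,110,5)
p=eyes.get_image('top');crop(p,'t5',310,130,140,140,4)"
```

```text
clock: 10.5
position: [0.5291, -0.1957, 0.0033]
ee_rot: [0.005, 0.741, 0.671, 0.016]
contact_force: [-0.8, -0.4, 4.2]
width: 0.0121
clk 10.5 keeper tcp mm -92.36422108311011 0.6438682370337538 z 3.3150730584781756 xang 84.38257225315068 tz [ 0.0298  0.0136 -0.9995] F [-0.834  -0.4481  4.1571] w 0.012056879171163326
```

View pics/s5.png

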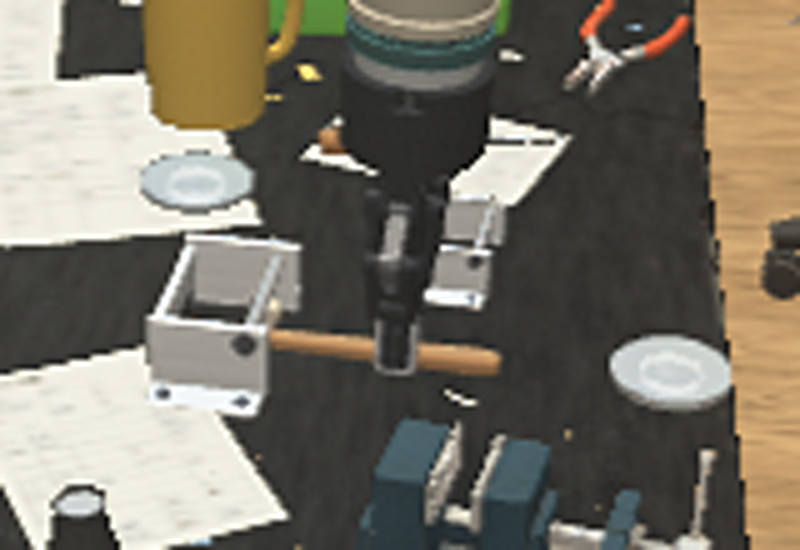

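View pics/t5.png

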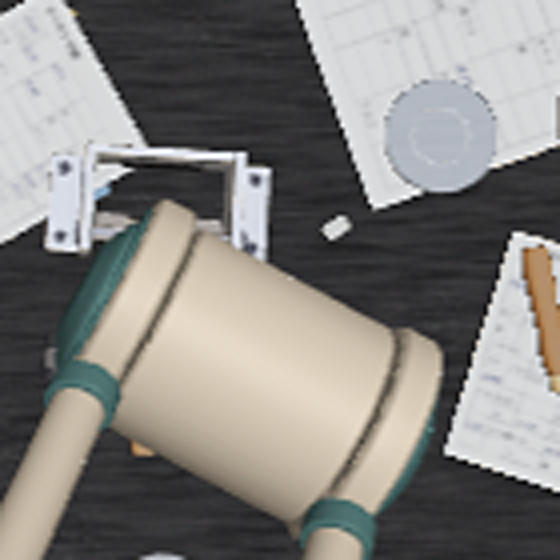

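The head is in the mouth and lifting the gate (side crop at (270,305)), with low force. Pushing on.

```bash
python3 -m inch '[[-1,0,7,0.5,0],[-1,0,7,0.2,0],[-1,0,0,0,0]]'
python3 -c "from k import *;k()"
python3 -m inch '[[-1,0,6,0.3,0],[-1,0,0,0,0]]'
python3 -c "from k import *;k()
p=eyes.get_image('side');crop(p,'s6',250,140,160,110,5)
p=eyes.get_image('top');crop(p,'t6',310,130,140,140,4)"
```

```text
clock: 10.85
position: [0.5426, -0.1967, 0.0032]
ee_rot: [0.004, 0.741, 0.671, 0.015]
contact_force: [0.8, 0.3, 4.5]
width: 0.0121
clk 10.85 keeper tcp mm -78.86133332083466 0.921309929271752 z 3.2289472520199287 xang 84.36784284676128 tz [ 0.0285  0.0142 -0.9995] F [0.7824 0.2609 4.4802] w 0.012092781036036625
clock: 11.02
position: [0.5493, -0.1974, 0.0032]
ee_rot: [0.004, 0.741, 0.671, 0.015]
contact_force: [1.5, -0.0, 3.6]
width: 0.0118
clk 11.0167 keeper tcp mm -72.07107094626852 0.8961510789351658 z 3.219387346298952 xang 84.36520574875424 tz [ 0.0288  0.0142 -0.9995] F [ 1.5021 -0.0409  3.5888] w 0.011770201375460847
```

View pics/s6.png

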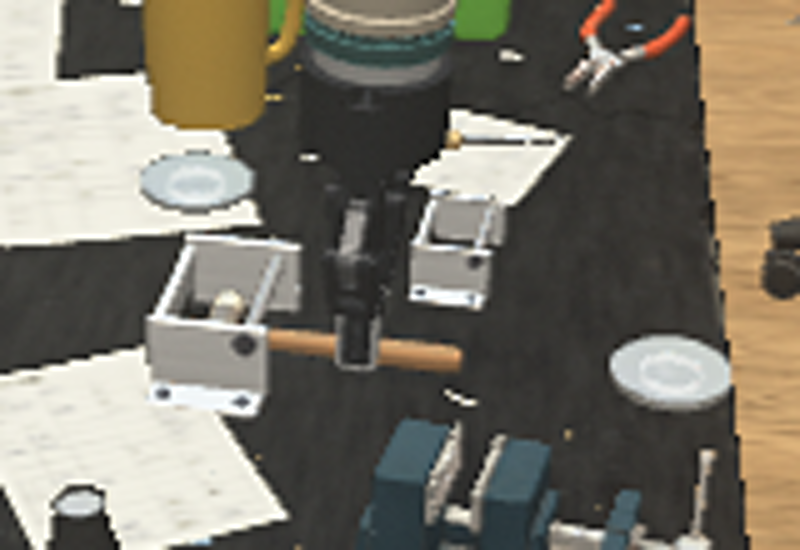

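View pics/t6.png

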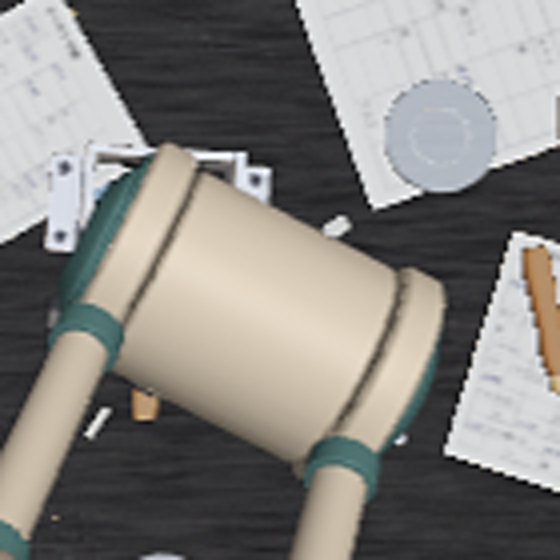

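```bash
python3 -m inch '[[-1,0,5,0.2,0],[-1,0,0,0,0]]'
python3 -c "from k import *;k()"
python3 -m inch '[[-1,0,3,0,0],[-1,0,0,0,0]]'
python3 -c "from k import *;k()
p=eyes.get_image('side');crop(p,'s7',270,170,70,60,10)"
```

```text
clock: 11.28
position: [0.5544, -0.1978, 0.0033]
ee_rot: [0.005, 0.741, 0.671, 0.016]
contact_force: [1.6, 0.8, 4.2]
width: 0.0121
clk 11.2833 keeper tcp mm -66.98955815266197 0.9256867218985495 z 3.3471897963222723 xang 84.35814684270544 tz [ 0.0293  0.0141 -0.9995] F [1.6455 0.7513 4.2171] w 0.012137535974929975
clock: 11.45
position: [0.5571, -0.198, 0.0033]
ee_rot: [0.004, 0.741, 0.671, 0.015]
contact_force: [0.5, 0.9, 3.5]
width: 0.0122
clk 11.45 keeper tcp mm -64.24142623119477 1.0169676318518768 z 3.329239320215907 xang 84.36124209571429 tz [ 0.0282  0.0144 -0.9995] F [0.5338 0.8516 3.5421] w 0.0122019513461319
```

View pics/s7.png

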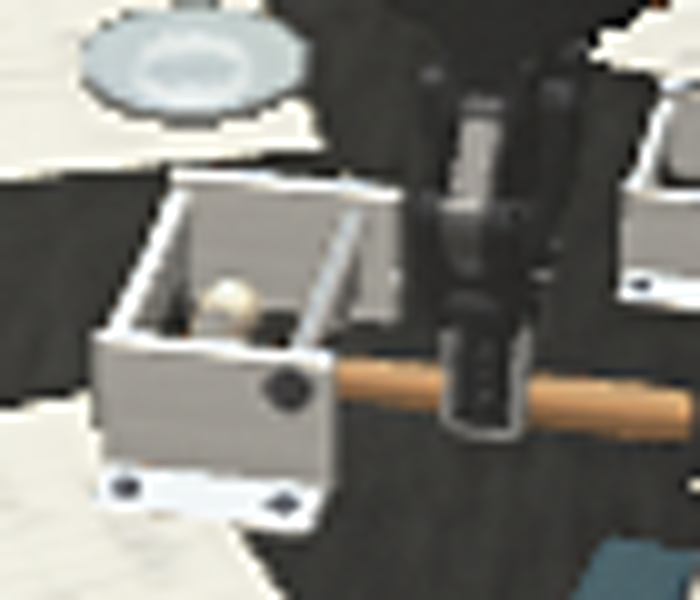

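```bash
python3 -m inch '[[-1,0,4,0,0],[-1,0,0,0,0]]'
python3 -c "from k import *;k()"
python3 -m inch '[[-1,0,3,0,0],[-1,0,0,0,0]]'
python3 -c "from k import *;k()"
```

```text
clock: 11.67
position: [0.5607, -0.1982, 0.0034]
ee_rot: [0.004, 0.741, 0.671, 0.015]
contact_force: [0.6, 0.5, 3.8]
width: 0.0121
clk 11.6667 keeper tcp mm -60.640867577430306 1.1400393149392385 z 3.3741764261140497 xang 84.35824385890596 tz [ 0.0273  0.0148 -0.9995] F [0.6048 0.4757 3.8155] w 0.012138250024303576
clock: 11.83
position: [0.5624, -0.1983, 0.0032]
ee_rot: [0.002, 0.741, 0.672, 0.014]
contact_force: [-1.8, 0.1, 4.5]
width: 0.0117
clk 11.8333 keeper tcp mm -58.93607374928565 1.175366116008097 z 3.1611006350859805 xang 84.39492796871846 tz [ 0.0239  0.0153 -0.9996] F [-1.7592  0.0541  4.4974] w 0.01165207268933712
```

```bash
python3 -m inch '[[0,0,0,0,0],[0,0,0,0,0],[0,0,0,0,0],[0,0,0,0,0],[0,0,0,0,0],[0,0,0,0,0]]'
python3 -c "from k import *;k()
p=eyes.get_image('side');crop(p,'s8',270,170,70,60,10)"
```

```text
clock: 12.33
position: [0.5631, -0.1982, 0.0011]
ee_rot: [0.002, 0.741, 0.671, 0.014]
contact_force: [-0.6, 0.3, -0.5]
width: 0.0426
clk 12.3333 keeper tcp mm -58.245267602120066 1.3436735214010518 z 1.1031705426881206 xang 84.34270651791907 tz [ 0.024   0.0161 -0.9996] F [-0.5751  0.2705 -0.4762] w 0.04262644661130056
```

View pics/s8.png

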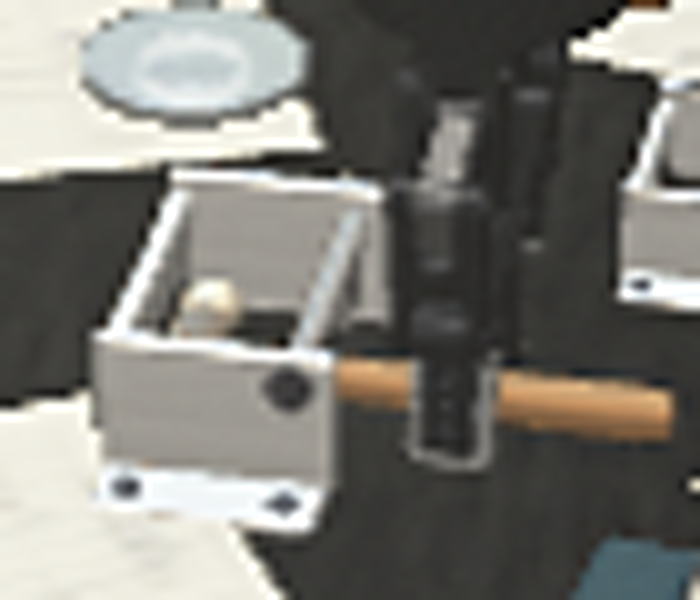

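Released. The head's nylon end at (210,305) sits against the back plate. I'll lift straight up, slightly back.

```bash
python3 -m inch '[[0,0,0,-10,0],[0,0,0,-20,0],[0,0,-3,-30,0],[0,0,-10,-35,0],[0,0,-30,-25,0],[0,0,-35,-15,0],[0,0,-38,0,0],[0,0,-38,0,0],[0,0,-35,0,0],[0,0,0,0,0]]'
python3 -c "from k import *;k()
p=eyes.get_image('side');crop(p,'s9',260,160,90,70,8)
p=eyes.get_image('top');crop(p,'t9',310,150,80,80,7)
st=manip.get_state();p=eyes.get_image('wrist');save(p,'w9')"
```

```text
clock: 13.22
position: [0.3679, -0.1817, 0.1427]
ee_rot: [0.006, 0.74, 0.673, 0.015]
contact_force: [0.1, 0.9, -0.8]
width: 0.0425
clk 13.2167 keeper tcp mm -254.18767554011518 -0.35311744410197954 z 142.71239227635084 xang 84.56438074701425 tz [ 0.0302  0.0105 -0.9995] F [ 0.1055  0.8933 -0.8412] w 0.04248123836221549
```

View pics/s9.png

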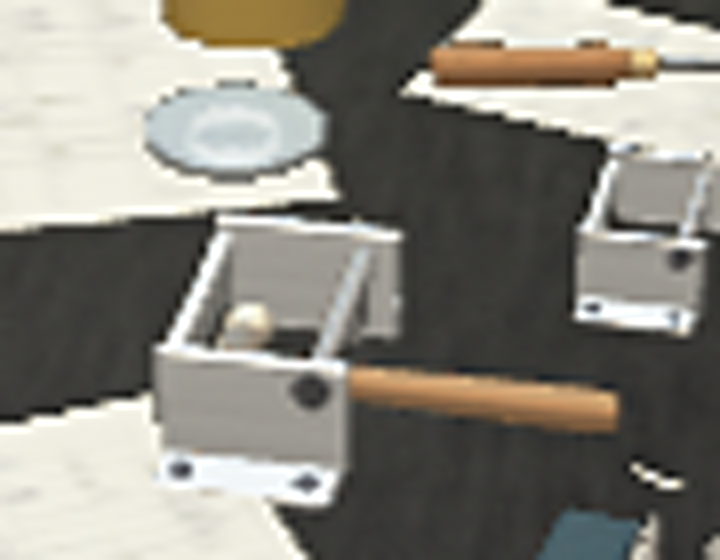

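View pics/t9.png

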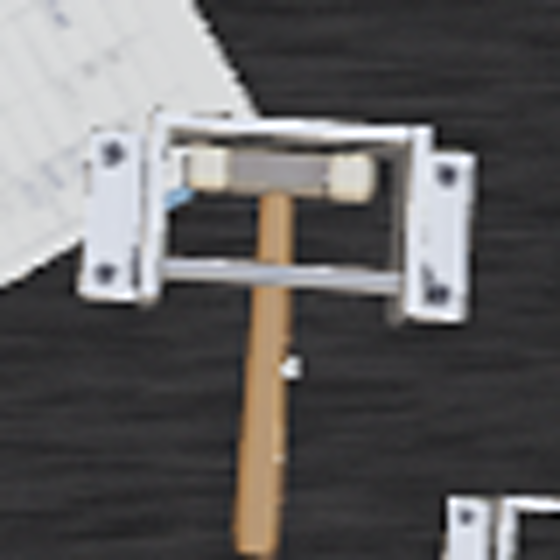

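View pics/w9.png

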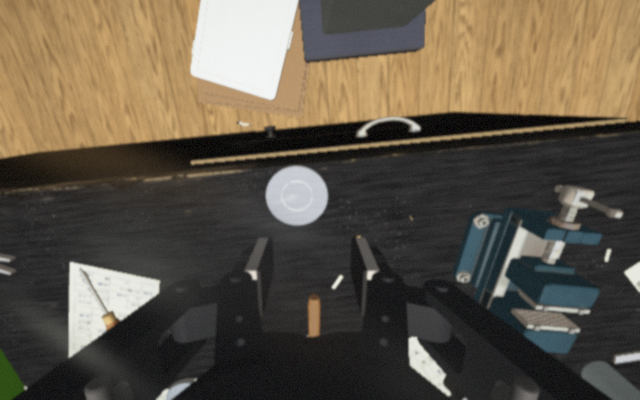

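Run:
```python
from g import *
p=eyes.get_image('top');f=lambda x,y:(150+(y+.5)/7-.5,310+(x+.5)/7-.5)
O=np.array([.621,-.205]);t=np.radians(-5.35);ex=np.array([np.cos(t),np.sin(t)]);ey=np.array([-ex[1],ex[0]])
for n,x,y in [('headL',187,167),('headR',374,177),('butt',255,553)]:
    d=onplane(p,f(x,y),.0085)[:2]-O;print(n,1000*(d@ex),1000*(d@ey))
print(manip.sign_off(),manip.get_state()['clock'])
```

```text
headL 17.06222310335557 32.069557212557996
headR 17.830544011008058 -31.478321099713533
butt -111.97793973821544 1.0190289069547604
the job is handed in; nothing more can be done
the job is handed in; nothing more can be done
```

The hammer is put away in the large keeper, which measured about 132 mm over its feet. I gripped it by the handle and carried it over the vice. Then I slid it head first along the bench until its head had lifted the gate and reached the back plate, let go, and drew the gripper up and back, clear of everything. The whole job took a little over 13 s.

**Hammer position:** In the last top picture the head's centre is at about x = +17 mm in the keeper. The expected value is +15 mm, so they agree within the 2 mm calibration. The head is square and centred, and the butt is at x = −112 mm, about 1 mm off the middle.

**Gate:** The side and top pictures show no tine raised inside the pocket, so I take the gate as shut. The tines themselves are hidden behind the cheek and axle, so I did not see the shut gate or measure its angle. The gripper stayed about 25 mm or more outside the mouth.

**Forces:** The wrist force readings I took never passed about 5 N.

**Small deviations:**
- The tool tilted by up to about 4° during the moves, so the hammer slid in nose-down by about 2°. After release it looks flat in the side picture.
- The grip opening read 12 mm on the 15 mm handle, but the hold stayed firm.

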